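# Seat the proud brass fitting and lock the nest

### The job

Six brass fittings sit in the sockets of the aluminium holding plate (a seventh just stands in its corner) and one of the six stands higher than the rest. With your fingertips press that one gently down until it is fully home, level with the others, and then push the black-capped locking post along its slot to the other end (the robot's left). Grip and lift nothing, leave the other fittings, tools and loose parts alone, and finish with the hand clear.

Things in the scene. Friction and masses are not known exactly. Their poses are not given: they have to be found in the camera images.
- nest: aluminium holding plate fixed to the bench, 220 (its x) by 240 (its y) by 25 mm thick; origin: centre of its underside, at bench level; +x away from the robot, +y to the robot's left, yaw up to 0.3 rad. Six sockets: x = -10 and +65 mm, y = -75, 0 and +75 mm. Any fitting may be in any socket
- proud_fit: the one brass bulb fitting standing 13 to 18 mm higher than the other five, its 34 mm wide stem showing. 72 mm tall: bulb 54 mm wide, neck 21, collar 38 (at 56 to 60 mm), solid flat top 26 wide. Origin: centre of its flange's underside, 25 mm above the bench when home (hard stop). It only slides straight up and down; a push of 4 to 7 N moves it and it stays where left
- proud_top (a point): centre of the flat top of proud_fit, the spot to press; 97 mm above the bench when fully home
- lock: upright locking post on the robot's side of the plate, 14 mm wide, black cap 20 mm wide from 50 to 64 mm above the plate's face. Slides along the plate's y at its x = -85 mm, from y = -25 (open; starts within 10 mm of it) to y = +25 mm (locked, hard stop); about 2 N moves it, it stays where left. Origin: on its axis at the plate's upper face
- lock_top (a point): centre of the top of the locking post's cap, 89 mm above the bench
- fit_a: brass bulb fitting, same shape and size as proud_fit (72 mm tall), already fully home in another of the six sockets; fixed fast, must be left alone. Origin: centre of its flange's underside, 25 mm above the bench
- fit_b: brass bulb fitting, same shape and size as proud_fit (72 mm tall), already fully home in another of the six sockets; fixed fast, must be left alone. Origin: centre of its flange's underside, 25 mm above the bench
- fit_c: brass bulb fitting, same shape and size as proud_fit (72 mm tall), already fully home in another of the six sockets; fixed fast, must be left alone. Origin: centre of its flange's underside, 25 mm above the bench
- fit_d: brass bulb fitting, same shape and size as proud_fit (72 mm tall), already fully home in another of the six sockets; fixed fast, must be left alone. Origin: centre of its flange's underside, 25 mm above the bench
- fit_e: brass bulb fitting, same shape and size as proud_fit (72 mm tall), already fully home in another of the six sockets; fixed fast, must be left alone. Origin: centre of its flange's underside, 25 mm above the bench
- spare_fit: loose brass fitting, same shape (72 mm tall, 54 mm wide), standing on the plate beyond the locked end of the slot, at about x = -83, y = +87 mm in its frame; leave alone. Origin: centre of its underside
- collet: loose steel collet, 24 mm wide and 32 mm tall, standing on the plate between the two rows of fittings; leave alone. Origin: centre of its underside
- spare_fit2: loose brass fitting standing on the bench to the left of the plate, same shape; leave alone. Origin: centre of its underside
- holder_a: steel taper tool holder standing on the bench to the right, 63 mm wide, 146 mm tall; leave alone. Origin: centre of its underside
- holder_b: steel taper tool holder standing on the bench to the left, 63 mm wide, 146 mm tall; leave alone. Origin: centre of its underside
- caliper: caliper lying beyond the plate, 220 mm long along its y, 10 mm thick; leave alone. Origin: underside at the middle of its beam
- dial: dial gauge lying on the bench to the right, 52 mm wide, 22 mm thick with a 50 mm stem along its +y; leave alone. Origin: centre of its underside
- hexkey: hex key lying beyond the plate, 110 mm long along its y, 8 mm thick; leave alone. Origin: underside at the middle of its long arm

How it is judged:
By the outcome, as a careful person would: the job done as asked, in the order asked, and still so for the second after the job is handed in, with the robot touching nothing.
It also fails if it takes over 45 s, if anything falls off the work surface, if the arm or the gripper's body presses on something with over 40 N, if the wrist force passes 120 N, or if a joint passes its speed limit or range.

### The arm

A 6-joint arm with a two-finger parallel gripper is mounted at the origin on the work surface. World frame = base frame: x ahead of the robot, y to its left, z up, the work surface at z = 0. Lengths are in mm, angles in degrees, forces in N, time in s.
With the tool pointing down it reaches from about 300 to 850 mm from the base axis. Payload 4.2 kg.
Tool frame: the origin (TCP) lies on the mounting face of the last link; the fingertips stand 191 mm ahead of it and the grasp point (between the pads) lies 172 mm ahead of it; z points along the fingers, y is the direction in which the jaws open and shut (so a half turn about z gives the same grasp; the last joint's range is limited). The gripper opens to 91 mm and grips with 3 to 60 N. Pads are 32 mm wide; open, the fingers measure 118 mm over their backs; the gripper's body (76 mm by 178 mm) begins 60 mm behind the grasp point.
Start: joints at [75.745, 18.312, 89.639, -0, 72.044, -1.146], TCP at [130.412, 560.014, 404.776] pointing down, gripper open.
Joint ranges: [-177.97, 177.97], [-48.28, 115.42], [12.27, 149.76], [-77.06, 257.06], [2.81, 150.46], [-146.56, 146.56]. Speed limits (degrees/s): [147.25, 147.25, 180, 180, 180, 180].

### API

Orientations are given as [roll, pitch, yaw] about the fixed x, y, z axes, in that order (R = Rz(yaw) Ry(pitch) Rx(roll)).
In Python, from workcell import env gives the robot as it stands.
- The arm moves only by the shell command python3 -m handwheel 'ROWS' [FORCE]. ROWS is JSON, a list of rows, each an object with "gripper": the opening in per cent of the stroke, from 0 (shut) to 100 (fully open); "travel": the shift along the tool's x, y, z in m, a list of three; "twist": the turn about the tool's z in rad. In form: [{"gripper": gripper, "travel": [x, y, z], "twist": twist}, ...]. A call has 1 to 5 rows; each row shifts and turns the commanded pose from where the row before left it, along the tool's axes as they then stand; what a row does not reach is not made up. A row lasts 1/12 s, in which the tool goes at most 41.7 mm and 7.16 degrees, less where a joint would pass 70% of its speed; a pose out of reach is approached as far as the arm can. A call with a gripper value outside its range is refused whole. The fingers move at their own pace and stop on an object; FORCE is the grip in N (left out, the last holds). Time passes only in rows, so rows that do not move let the fingers close. It gives the time, the measured TCP pose, the force and the opening at its end, in the units of the state.
- env.state(): the state, without advancing time (a new reading comes with each control period).
- env.grab_frame(name): name is "side" or "top"; returns a dict with "frame" (420x560x3 uint8, red, green, blue), "intrinsics" (3x3 intrinsics, pixels), "extrinsics" (4x4, takes a point from camera to world coordinates). Camera axes: x right, y down, z forward; pixel columns grow to the right and rows downward; lengths in mm; the calibration is good to about 2 mm. A picture is of the moment at which its call begins. There is no depth.
- env.job_done(): hands the job in, once; it reports no verdict.
Trained networks look in the newest picture that a camera, given by its name, has taken for a name from the list of things; names that differ only in an ending like _2 or _b are one class to them, and where a whole thing is asked for, a point or a joint stands for the part that bears it (a point fixed in the world has none). Each returns a list of dicts, best first, with "confidence" (0 to 1); they miss things now and then, are a little off and sometimes report something else, mostly with a low value. They report only what shows in the picture. A call takes as long as a camera call.
- env.trace(camera, thing): "pixels" (420x560 bool, what is visible of it) and "uv" ([column, row] in pixels, amid what is visible of it).
- env.pinpoint(camera, thing): "uv" ([column, row] in pixels: a listed point, or the origin of a listed thing).
The state is a dict: "time_s": time; "qpos": joint angles; "qvel": joint speeds; "effort": joint torques, N m; "ee_pos": TCP position; "ee_rot": TCP orientation; "force": force on the tool from outside, world axes, zero at the start; "torque": the same for the moment, N m; "gripper_width": finger opening in mm.
Only numpy, scipy, OpenCV 4.12 (cv2) and the standard library are available. Lean on these libraries where they do the work, as an engineer would, in place of code of your own. Each camera call takes 0.05 s, during which the arm holds its last target. There are 200 camera calls.

## Working session

There is one attempt and no reset: what is moved stays moved. The work goes in short steps, Python scripts to look and compute and a shell command to move; the robot and the scene stay as the last step left them, time stands still between calls to the robot, and variables do not carry over. Pictures are saved under pics/ and viewed, about 8 in all and at most 12, crops included, and the job is handed in when it is done.

```bash
mkdir -p pics; cat > h.py <<'E'
from workcell import env
import numpy as np, cv2
def ray(f,uv):
    K=np.array(f["intrinsics"]);T=np.array(f["extrinsics"])
    d=T[:3,:3]@np.linalg.inv(K)@np.array([uv[0],uv[1],1.]);return T[:3,3],d/np.linalg.norm(d)
def tri(rs):
    A=sum(np.eye(3)-np.outer(d,d) for o,d in rs);b=sum((np.eye(3)-np.outer(d,d))@o for o,d in rs)
    p=np.linalg.solve(A,b);return p,max(np.linalg.norm((np.eye(3)-np.outer(d,d))@(p-o)) for o,d in rs)
def atz(f,uv,z):
    o,d=ray(f,uv);return o+d*(z-o[2])/d[2]
def proj(f,p):
    T=np.array(f["extrinsics"]);c=T[:3,:3].T@(np.array(p)-T[:3,3]);u=np.array(f["intrinsics"])@c;return u[:2]/u[2]
def save(f,n): cv2.imwrite(n,f["frame"][:,:,::-1])
E
python3 - <<'E'
from h import *
np.set_printoptions(precision=1,suppress=True)
print(env.state())
F={}
for c in("side","top"):
    f=F[c]=env.grab_frame(c);save(f,f"pics/{c}0.png");print(c,np.array(f["extrinsics"]),np.array(f["intrinsics"])[0])
    for t in("nest","proud_fit","proud_top","lock","lock_top","fit_a","spare_fit","collet"):
        print(c,t,[(np.round(r["uv"],1).tolist(),round(r["confidence"],2)) for r in env.pinpoint(c,t)])
E
```

```text
{'time_s': 0.0, 'qpos': array([75.7, 18.4, 89.7, -0. , 72. , -1.1]), 'qvel': array([-0. ,  0. , -0.1,  0. ,  0.1, -0. ]), 'effort': array([  0. , -41.2, -23.2,   0.1,   0. ,  -0. ]), 'ee_pos': array([130.4, 559.9, 403.9]), 'ee_rot': array([-179.9,   -0. ,  166.9]), 'force': array([ 0.5, -0.8, -0.1]), 'torque': array([ 0.,  0., -0.]), 'gripper_width': 90.95379389714346}
side [[ -1.   -0.1   0.2 379.8]
 [ -0.2   0.6  -0.8 953.5]
 [  0.   -0.8  -0.6 839.1]
 [  0.    0.    0.    1. ]] [482.5   0.  277.7]
side nest [([298.3, 214.9], 0.55)]
side proud_fit [([301.8, 186.3], 0.64)]
side proud_top [([302.8, 168.1], 0.62)]
side lock [([331.8, 203.2], 0.52), ([272.7, 227.2], 0.4)]
side lock_top [([331.0, 183.3], 0.7)]
side fit_a [([303.9, 227.1], 0.91), ([271.2, 225.2], 0.82), ([276.3, 190.7], 0.77), ([278.7, 207.8], 0.73), ([301.0, 205.6], 0.59)]
side spare_fit [([333.2, 229.8], 0.57)]
side collet [([289.0, 217.0], 0.44)]
top [[   0.    -1.     0.1  446.8]
 [  -1.    -0.    -0.    12.2]
 [   0.    -0.1   -1.  1081.6]
 [   0.     0.     0.     1. ]] [388.6   0.  282.9]
top nest [([310.4, 236.5], 0.91), ([307.4, 206.9], 0.72)]
top proud_fit [([338.5, 231.4], 0.85)]
top proud_top [([340.6, 230.1], 0.64)]
top lock [([309.9, 235.9], 0.73), ([325.2, 263.4], 0.52)]
top lock_top [([328.0, 265.6], 0.44), ([131.4, 202.7], 0.39)]
top fit_a [([306.8, 233.2], 0.87), ([338.4, 205.3], 0.67), ([306.9, 208.7], 0.55), ([277.6, 215.4], 0.53)]
top spare_fit [([160.0, 275.2], 0.88), ([281.0, 270.3], 0.75), ([324.8, 265.7], 0.7)]
top collet [([292.6, 227.0], 0.6)]
```

```bash
python3 - <<'E'
from h import *
a=cv2.imread("pics/side0.png")[130:260,220:400];b=cv2.imread("pics/top0.png")[170:300,240:420]
cv2.imwrite("pics/c0.png",np.vstack([cv2.resize(x,None,fx=2.3*1.0,fy=2.3,interpolation=2) for x in(a,b)]))
E
```

```text
(no output)
```

View pics/c0.png

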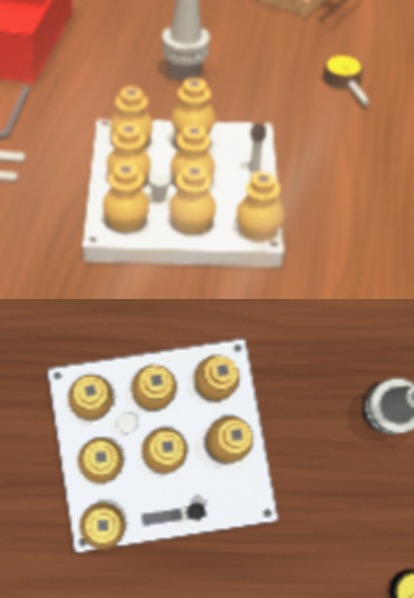

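View pics/top0.png

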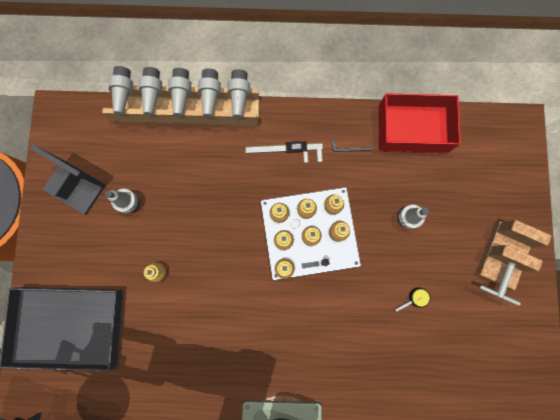

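```bash
python3 - <<'E'
from h import *
np.set_printoptions(precision=1,suppress=True)
s=env.grab_frame("side");t=env.grab_frame("top")
for n,a,b in(("ptop",(302.8,168.1),(340.6,230.1)),("ltop",(331,183.3),(328,265.6)),("pf",(301.8,186.3),(338.5,231.4))):
    print(n,*tri([ray(s,a),ray(t,b)]))
print("fits at z25 side",[atz(s,u,25) for u in((303.9,227.1),(271.2,225.2),(276.3,190.7),(278.7,207.8),(301,205.6),(333.2,229.8))])
print("fits at z25 top",[atz(t,u,25) for u in((306.8,233.2),(338.4,205.3),(306.9,208.7),(277.6,215.4),(281,270.3))])
print("nest",atz(s,(298.3,214.9),0),atz(t,(310.4,236.5),0))
E
```

```text
ptop [ 550.4 -134.7  106.3] 2.505925675197346
ltop [ 464.4 -105.4   89.3] 5.8539773888185
pf [ 552.5 -138.8   42. ] 1.6708019194583195
fits at z25 side [array([519.9,  13.8,  25. ]), array([604.1,  25.3,  25. ]), array([ 624.8, -125. ,   25. ]), array([601. , -50.1,  25. ]), array([543.7, -73.1,  25. ]), array([444.6,   7.5,  25. ])]
fits at z25 top [array([545.5, -55. ,  25. ]), array([ 624.8, -140.9,   25. ]), array([613.1, -54.2,  25. ]), array([592.4,  25.9,  25. ]), array([443.6,  12.8,  25. ])]
nest [548.4 -62.2   0. ] [538.8 -66.8   0. ]
```

The pictures show the proud fitting in the robot-side row at its right end: its top is at side (303,168) and top (340,230). The lock's black cap is at side (331,184) and top (326,262). Next I'll get the plate pose from its outline.

```bash
cat >> h.py <<'E'
from scipy.optimize import least_squares
def W(n,x,y,z): c,s=np.cos(n[2]),np.sin(n[2]);return np.array([n[0]+c*x-s*y,n[1]+s*x+c*y,z])
E
python3 - <<'E'
from h import *
np.set_printoptions(precision=2,suppress=True)
t=env.grab_frame("top");save(t,"pics/t1.png")
m=env.trace("top","nest")[0]["pixels"].astype(np.uint8)
g=t["frame"].astype(int);w=((g.min(2)>150)&(g.max(2)-g.min(2)<60)).astype(np.uint8)
w[:180]=0;w[290:]=0;w[:,:250]=0;w[:,370:]=0
for k in(m,w):
    cs=max(cv2.findContours(k,0,1)[0],key=cv2.contourArea);r=cv2.minAreaRect(cs);B=cv2.boxPoints(r);P=np.array([atz(t,u,25) for u in B])
    print(r,P.mean(0),P[:,:2].tolist())
s=env.grab_frame("side")
fits=[(-10,75),(65,75),(65,-75),(65,0),(-10,0)]
uv=[(303.9,227.1),(271.2,225.2),(276.3,190.7),(278.7,207.8),(301,205.6)]
tu=[env.trace(c,"lock_top")[0]["uv"] for c in("side","top")];print("lock whole",tu)
for nm,n0 in(("x",None),):
    f=lambda n:np.concatenate([(proj(s,W(n,*a,25))-b) for a,b in zip(fits,uv)])
    q=least_squares(f,[540,-60,.16],loss="soft_l1");print("side fits",q.x,q.fun)
E
```

```text
((309.39013671875, 233.28611755371094), (82.03485107421875, 89.3335952758789), 81.25383758544922) [547.1  -62.14  25.  ] [[635.2970437680178, 78.41158682706588], [679.8538053028423, -165.32198253817037], [457.6123992277847, -199.2499520272497], [415.6445755573726, 37.59318095510131]]
((310.1268310546875, 233.01144409179688), (80.33773040771484, 88.98283386230469), 81.11934661865234) [547.84 -64.15  25.  ] [[633.5307021822944, 75.69730574312086], [678.4730205862704, -166.94355206914378], [460.8651598617998, -200.64043945553695], [418.4805658178383, 35.28850849230834]]
lock whole [[330.1, 191.4], [327.3, 264.4]]
side fits [547.25 -61.34   0.18] [-1.38 -1.01  2.44  0.02 -0.01  0.28 -3.68 -0.46  1.62  2.54]
```

```bash
R='{"gripper":0,"travel":[-0.027,-0.0278,0],"twist":0}'; python3 -m handwheel '[{"gripper":0,"travel":[-0.027,-0.0278,0],"twist":0},{"gripper":0,"travel":[-0.027,-0.0278,0],"twist":0},{"gripper":0,"travel":[-0.027,-0.0278,0],"twist":0},{"gripper":0,"travel":[-0.027,-0.0278,0],"twist":0},{"gripper":0,"travel":[-0.027,-0.0278,0],"twist":0}]' 10
```

```text
time_s: 1.67
ee_pos: [230.8, 392.4, 404.8]
ee_rot: [180.0, 0.0, 166.9]
force: [1.4, -0.5, 0.2]
gripper_width: 60.6
```

```bash
python3 -m handwheel '[{"gripper":0,"travel":[-0.027,-0.0278,0],"twist":0},{"gripper":0,"travel":[-0.027,-0.0278,0],"twist":0},{"gripper":0,"travel":[-0.027,-0.0278,0],"twist":0},{"gripper":0,"travel":[-0.027,-0.0278,0],"twist":0},{"gripper":0,"travel":[-0.027,-0.0278,0],"twist":0}]' 10
python3 -m handwheel '[{"gripper":0,"travel":[-0.027,-0.0278,0],"twist":0},{"gripper":0,"travel":[-0.027,-0.0278,0],"twist":0},{"gripper":0,"travel":[-0.027,-0.0278,0],"twist":0},{"gripper":0,"travel":[-0.027,-0.0278,0],"twist":0},{"gripper":0,"travel":[-0.027,-0.0278,0],"twist":0}]'
python3 -m handwheel '[{"gripper":0,"travel":[-0.027,-0.0278,0],"twist":0},{"gripper":0,"travel":[-0.027,-0.0278,0],"twist":0},{"gripper":0,"travel":[-0.027,-0.0278,0],"twist":0},{"gripper":0,"travel":[-0.027,-0.0278,0],"twist":0},{"gripper":0,"travel":[-0.027,-0.0278,0],"twist":0}]'
python3 -m handwheel '[{"gripper":0,"travel":[0,0,0],"twist":-0.1},{"gripper":0,"travel":[0,0,0],"twist":-0.1},{"gripper":0,"travel":[0,0,0],"twist":-0.1},{"gripper":0,"travel":[0,0,0],"twist":-0.094},{"gripper":0,"travel":[0,0,0],"twist":0}]'
```

```text
time_s: 2.08
ee_pos: [330.7, 226.3, 405.1]
ee_rot: [180.0, 0.0, 166.9]
force: [0.9, -0.1, -0.4]
gripper_width: 27.3
time_s: 2.5
ee_pos: [430.8, 60.1, 405.1]
ee_rot: [180.0, 0.0, 166.9]
force: [0.7, 0.9, -1.1]
gripper_width: 0.5
time_s: 2.92
ee_pos: [530.8, -106.0, 404.8]
ee_rot: [180.0, 0.0, 166.9]
force: [0.3, 1.1, 0.1]
gripper_width: 0.5
time_s: 3.33
ee_pos: [530.3, -104.2, 404.7]
ee_rot: [180.0, -0.0, -170.5]
force: [0.8, -0.2, 0.2]
gripper_width: 0.9
```

```bash
python3 -m handwheel '[{"gripper":0,"travel":[-0.014,-0.036,0],"twist":0},{"gripper":0,"travel":[0,0,0.036],"twist":0},{"gripper":0,"travel":[0,0,0.036],"twist":0},{"gripper":0,"travel":[0,0,0],"twist":0},{"gripper":0,"travel":[0,0,0],"twist":0}]'
python3 - <<'E'
from h import *
np.set_printoptions(precision=1,suppress=True)
s=env.grab_frame("side");t=env.grab_frame("top");st=env.state();p=st["ee_pos"];tip=p-[0,0,191]
print(tip,"tip px",proj(s,tip),proj(t,tip))
pp=[[(r["uv"],r["confidence"]) for r in env.pinpoint("side",n)] for n in("proud_top","lock_top","proud_fit")];print(pp)
print([(np.array(r["uv"]),atz(s,r["uv"],97)) for r in env.pinpoint("side","fit_a")])
im=cv2.resize(s["frame"][120:260,210:390,::-1],None,fx=4,fy=4,interpolation=2)
for q in[tip]+[W((547,-62.5,.167),-10,-75,97+15),W((547,-62.5,.167),-85,-25,89)]:
    u=(proj(s,q)-[210,120])*4+1.5;cv2.drawMarker(im,tuple(int(v) for v in u),(255,0,0),0,12,1)
cv2.imwrite("pics/s2.png",im)
E
```

```text
time_s: 3.75
ee_pos: [549.6, -137.0, 331.6]
ee_rot: [179.9, -0.2, -170.6]
force: [0.1, 0.1, 0.4]
gripper_width: 0.3
[ 550.6 -137.1  143.7] tip px [304.3 156.1] [343.8 227.5]
[[([304.9, 166.4], 0.71), ([304.1, 206.2], 0.33)], [([334.1, 184.9], 0.61)], [([301.7, 189.7], 0.73)]]
[(array([302.9, 225.6]), array([510.8,  92.1,  97. ])), (array([303. , 205.8]), array([524.2,  17.4,  97. ])), (array([273.5, 227.2]), array([577.3, 113.3,  97. ])), (array([275.7, 206.1]), array([590.2,  33.7,  97. ])), (array([276.3, 191.9]), array([602. , -24.5,  97. ]))]
```

View pics/s2.png

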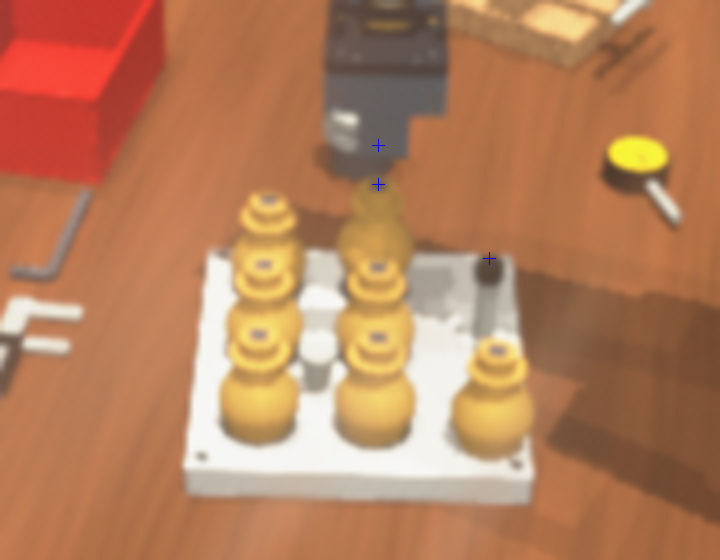

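```bash
python3 - <<'E'
from h import *
s=env.grab_frame("side");t=env.grab_frame("top");tip=env.state()["ee_pos"]-[0,0,191]
def z(f,x0,y0,w,h,k,pts):
    im=cv2.resize(f["frame"][y0:y0+h,x0:x0+w,::-1],None,fx=k,fy=k,interpolation=2)
    for q in pts:
        u=(proj(f,q)-[x0,y0]+.5)*k;cv2.drawMarker(im,tuple(int(v) for v in u),(255,0,0),0,10,1)
    return im
n=(547,-62.5,.167)
ps=[tip]+[W((tip[0],tip[1],.167),a,b,tip[2]) for a in(-16,16) for b in(-13,13)]
a=z(s,270,110,75,100,6,ps+[W(n,-10,-75,112),W(n,-10,-75,97+15)])
b=z(t,300,195,75,100,5,[W(n,-10,-75,112),W(n,-85,-25,89)])
cv2.imwrite("pics/z3.png",np.hstack([a[:590],np.pad(b,((0,90),(0,0),(0,0)))[:590]])[:, :800])
E
```

```text
(no output)
```

View pics/z3.png

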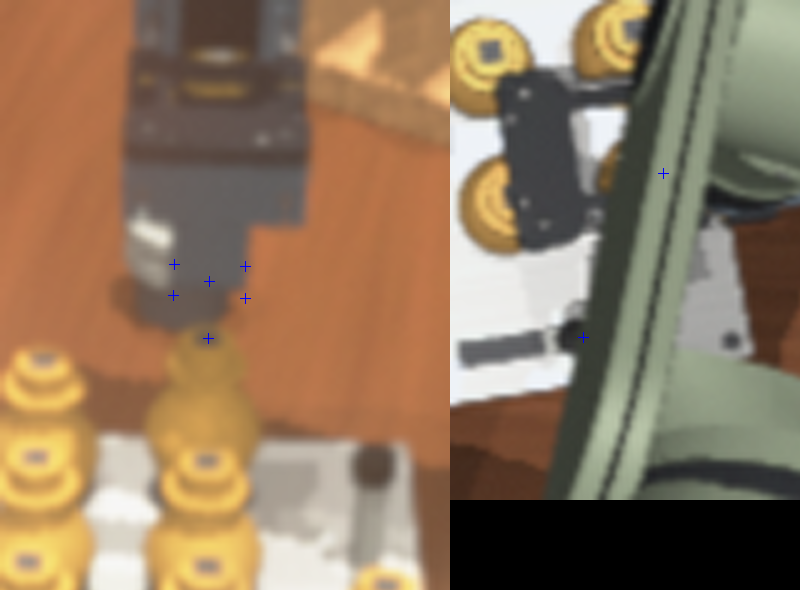

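```bash
python3 -m handwheel '[{"gripper":0,"travel":[0,0,0.012],"twist":0},{"gripper":0,"travel":[0,0,0.008],"twist":0},{"gripper":0,"travel":[0,0,0.004],"twist":0},{"gripper":0,"travel":[0,0,0],"twist":0}]'
python3 -m handwheel '[{"gripper":0,"travel":[0,0,0.002],"twist":0},{"gripper":0,"travel":[0,0,0.002],"twist":0},{"gripper":0,"travel":[0,0,0],"twist":0}]'
python3 -m handwheel '[{"gripper":0,"travel":[0,0,0.002],"twist":0},{"gripper":0,"travel":[0,0,0.002],"twist":0},{"gripper":0,"travel":[0,0,0],"twist":0}]'
```

```text
time_s: 4.48
ee_pos: [549.6, -137.1, 307.7]
ee_rot: [179.9, -0.1, -170.5]
force: [-0.1, -0.5, -0.2]
gripper_width: 0.6
time_s: 4.73
ee_pos: [550.0, -137.2, 304.6]
ee_rot: [180.0, -0.0, -170.5]
force: [0.6, -0.7, -0.8]
gripper_width: 0.6
time_s: 4.98
ee_pos: [550.1, -137.2, 301.1]
ee_rot: [-180.0, 0.1, -170.5]
force: [-0.5, 0.5, 2.7]
gripper_width: 0.2
```

```bash
python3 -m handwheel '[{"gripper":0,"travel":[0,0,0.002],"twist":0},{"gripper":0,"travel":[0,0,0.002],"twist":0},{"gripper":0,"travel":[0,0,0],"twist":0}]'
python3 -m handwheel '[{"gripper":0,"travel":[0,0,0.002],"twist":0},{"gripper":0,"travel":[0,0,0.002],"twist":0},{"gripper":0,"travel":[0,0,0],"twist":0}]'
python3 -m handwheel '[{"gripper":0,"travel":[0,0,0.0015],"twist":0},{"gripper":0,"travel":[0,0,0],"twist":0}]'
```

```text
time_s: 5.23
ee_pos: [550.1, -137.2, 297.3]
ee_rot: [-180.0, 0.1, -170.5]
force: [-0.2, 0.5, 3.7]
gripper_width: 0.8
time_s: 5.48
ee_pos: [550.1, -137.2, 293.3]
ee_rot: [-180.0, 0.1, -170.5]
force: [-0.1, -0.5, 4.1]
gripper_width: 0.4
time_s: 5.65
ee_pos: [550.1, -137.2, 291.8]
ee_rot: [-180.0, 0.1, -170.5]
force: [-0.3, -0.0, 4.7]
gripper_width: 0.3
```

```bash
python3 -m handwheel '[{"gripper":0,"travel":[0,0,0.0015],"twist":0},{"gripper":0,"travel":[0,0,0],"twist":0}]'
python3 -m handwheel '[{"gripper":0,"travel":[0,0,0.001],"twist":0},{"gripper":0,"travel":[0,0,0],"twist":0}]'
python3 -m handwheel '[{"gripper":0,"travel":[0,0,0.001],"twist":0},{"gripper":0,"travel":[0,0,0],"twist":0}]'
```

```text
time_s: 5.82
ee_pos: [550.1, -137.2, 290.3]
ee_rot: [-180.0, 0.1, -170.5]
force: [-0.4, 0.2, 5.1]
gripper_width: 0.8
time_s: 5.98
ee_pos: [550.1, -137.2, 289.3]
ee_rot: [-180.0, 0.1, -170.5]
force: [-1.1, 0.1, 5.5]
gripper_width: -0.0
time_s: 6.15
ee_pos: [550.1, -137.2, 288.4]
ee_rot: [-180.0, 0.1, -170.5]
force: [-0.1, 0.1, 5.5]
gripper_width: 0.5
```

```bash
python3 -m handwheel '[{"gripper":0,"travel":[0,0,0.0005],"twist":0},{"gripper":0,"travel":[0,0,0],"twist":0}]'
python3 -m handwheel '[{"gripper":0,"travel":[0,0,0.0005],"twist":0},{"gripper":0,"travel":[0,0,0],"twist":0}]'
```

```text
time_s: 6.32
ee_pos: [550.1, -137.2, 288.1]
ee_rot: [-180.0, 0.1, -170.5]
force: [-0.5, 1.5, 6.1]
gripper_width: 0.1
time_s: 6.48
ee_pos: [550.1, -137.2, 288.0]
ee_rot: [-180.0, 0.1, -170.5]
force: [-1.6, 0.6, 8.6]
gripper_width: 0.4
```

```bash
python3 -m handwheel '[{"gripper":0,"travel":[0,0,0.0007],"twist":0},{"gripper":0,"travel":[0,0,0],"twist":0},{"gripper":0,"travel":[0,0,0],"twist":0}]'
```

```text
time_s: 6.73
ee_pos: [550.1, -137.2, 288.0]
ee_rot: [-180.0, 0.1, -170.5]
force: [-3.3, 0.7, 12.4]
gripper_width: 0.4
```

Position stalled at tip z = 97.0 mm while the force rose, so it is on the hard stop. Retract and move beside the lock, still high.

```bash
python3 -m handwheel '[{"gripper":0,"travel":[0,0,-0.01],"twist":0},{"gripper":0,"travel":[0,0,-0.03],"twist":0},{"gripper":0,"travel":[0,0,-0.03],"twist":0},{"gripper":0,"travel":[0.038,0.005,0],"twist":0},{"gripper":0,"travel":[0.037,0.005,0],"twist":0}]'
python3 -m handwheel '[{"gripper":0,"travel":[0,0,0],"twist":0},{"gripper":0,"travel":[0,0,0],"twist":0}]'
python3 - <<'E'
from h import *
np.set_printoptions(precision=1,suppress=True)
s=env.grab_frame("side");t=env.grab_frame("top");tip=env.state()["ee_pos"]-[0,0,191]
n=(547,-62.5,.167);print(tip)
for c,f in(("side",s),("top",t)):
  for nm in("lock_top","lock","proud_top"):
    print(c,nm,[(np.array(r["uv"]),round(r["confidence"],2),atz(f,r["uv"],{"lock_top":89,"lock":25,"proud_top":97}[nm])) for r in env.pinpoint(c,nm)])
print("pred ptop home",proj(s,W(n,-10,-75,97)),"lock -25/-20/-15",[proj(s,W(n,-85,y,89)) for y in(-25,-20,-15)])
def z(f,x0,y0,w,h,k,pts):
    im=cv2.resize(f["frame"][y0:y0+h,x0:x0+w,::-1],None,fx=k,fy=k,interpolation=2)
    for q in pts:
        u=(proj(f,q)-[x0,y0]+.5)*k;cv2.drawMarker(im,tuple(int(v) for v in u),(255,0,0),0,10,1)
    return im
a=z(s,265,140,80,100,5,[W(n,-10,-75,97),W(n,65,-75,97),W(n,-85,-20,89),tip])
b=z(t,290,200,60,100,5,[W(n,-10,-75,97),W(n,-85,-20,89)])
cv2.imwrite("pics/z4.png",np.hstack([a,b]))
E
```

```text
time_s: 7.15
ee_pos: [475.0, -139.8, 357.7]
ee_rot: [-179.9, 0.3, -170.5]
force: [-0.8, -0.2, -0.6]
gripper_width: 0.3
time_s: 7.32
ee_pos: [472.7, -139.5, 356.2]
ee_rot: [180.0, -0.0, -170.6]
force: [0.9, 0.8, 0.1]
gripper_width: 0.3
[ 474.9 -139.8  165.4]
side lock_top [(array([332.5, 183.7]), 0.42, array([ 466.1, -104.5,   89. ]))]
side lock [(array([329.8, 201.9]), 0.4, array([ 469.2, -107.1,   25. ]))]
side proud_top [(array([305.9, 171.7]), 0.8, array([ 543.6, -133.1,   97. ]))]
top lock_top []
top lock [(array([157.8, 272.7]), 0.73, array([429. , 343.2,  25. ]))]
top proud_top [(array([341.2, 229.5]), 0.61, array([ 550.4, -137.8,   97. ]))]
pred ptop home [304.1 170.4] lock -25/-20/-15 [array([331.9, 184.3]), array([331.9, 185.4]), array([332. , 186.5])]
```

View pics/z4.png

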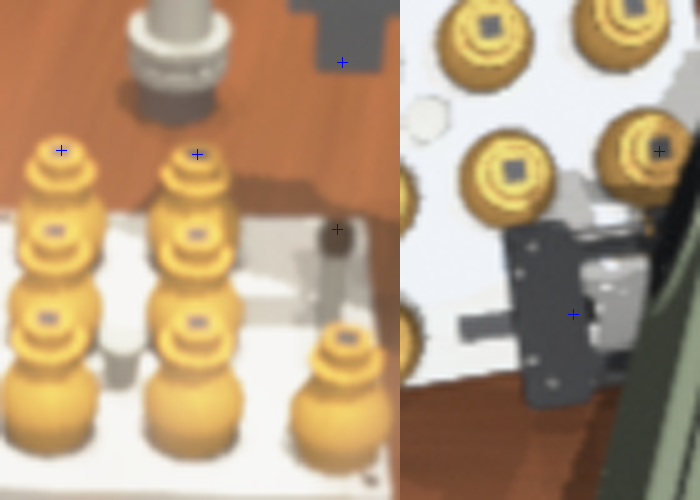

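```bash
python3 -m handwheel '[{"gripper":0,"travel":[0,0,0.035],"twist":0},{"gripper":0,"travel":[0,0,0.035],"twist":0},{"gripper":0,"travel":[0,0,0.02],"twist":0},{"gripper":0,"travel":[0,0,0.012],"twist":0},{"gripper":0,"travel":[0,0,0],"twist":0}]'
python3 -m handwheel '[{"gripper":0,"travel":[0,0.005,0],"twist":0},{"gripper":0,"travel":[0,0.005,0],"twist":0},{"gripper":0,"travel":[0,0,0],"twist":0}]'
python3 -m handwheel '[{"gripper":0,"travel":[0,0.005,0],"twist":0},{"gripper":0,"travel":[0,0.005,0],"twist":0},{"gripper":0,"travel":[0,0,0],"twist":0}]'
```

```text
time_s: 8.13
ee_pos: [473.7, -139.3, 251.2]
ee_rot: [179.8, -0.3, -170.5]
force: [-0.7, 0.5, 0.5]
gripper_width: 1.0
time_s: 8.38
ee_pos: [473.0, -129.0, 255.1]
ee_rot: [-180.0, 0.1, -170.5]
force: [-0.4, -0.2, -1.0]
gripper_width: 0.3
time_s: 8.63
ee_pos: [471.1, -119.2, 254.7]
ee_rot: [-180.0, 0.1, -170.5]
force: [0.7, 0.3, 0.4]
gripper_width: 0.5
```

```bash
python3 -m handwheel '[{"gripper":0,"travel":[0,0.005,0],"twist":0},{"gripper":0,"travel":[0,0.005,0],"twist":0},{"gripper":0,"travel":[0,0,0],"twist":0}]'
python3 -m handwheel '[{"gripper":0,"travel":[0,0.005,0],"twist":0},{"gripper":0,"travel":[0,0.005,0],"twist":0},{"gripper":0,"travel":[0,0,0],"twist":0}]'
python3 -m handwheel '[{"gripper":0,"travel":[0,0.005,0],"twist":0},{"gripper":0,"travel":[0,0.005,0],"twist":0},{"gripper":0,"travel":[0,0,0],"twist":0}]'
```

```text
time_s: 8.88
ee_pos: [469.4, -109.4, 254.3]
ee_rot: [180.0, 0.0, -170.5]
force: [0.7, -0.3, 0.3]
gripper_width: 0.9
time_s: 9.13
ee_pos: [467.6, -99.4, 254.0]
ee_rot: [180.0, 0.0, -170.5]
force: [0.6, 1.2, 0.0]
gripper_width: 0.4
time_s: 9.38
ee_pos: [465.9, -89.5, 254.0]
ee_rot: [180.0, -0.0, -170.5]
force: [0.1, -0.5, -0.2]
gripper_width: 0.4
```

```bash
python3 - <<'E'
from h import *
np.set_printoptions(precision=1,suppress=True)
s=env.grab_frame("side");t=env.grab_frame("top");st=env.state();tip=st["ee_pos"]-[0,0,191]
n=(547,-62.5,.167);print(tip,st["force"])
for c,f in(("side",s),("top",t)):
  for nm in("lock_top","lock"):
    print(c,nm,[(np.array(r["uv"]),round(r["confidence"],2),atz(f,r["uv"],89 if nm=="lock_top" else 25)) for r in env.pinpoint(c,nm)])
def z(f,x0,y0,w,h,k,pts):
    im=cv2.resize(f["frame"][y0:y0+h,x0:x0+w,::-1],None,fx=k,fy=k,interpolation=2)
    for q in pts:
        u=(proj(f,q)-[x0,y0]+.5)*k;cv2.drawMarker(im,tuple(int(v) for v in u),(255,0,0),0,8,1)
    return im
a=z(s,290,150,70,100,6,[W(n,-85,-20,89),W(n,-85,25,89)])
b=z(t,290,200,60,100,6,[W(n,-85,25,89),W(n,-85,-20,89)])
cv2.imwrite("pics/z5.png",np.hstack([a,b]))
E
```

```text
[465.9 -89.8  62.8] [ 0.4  0.2 -0.2]
side lock_top [(array([333.9, 192.9]), 0.46, array([457.1, -64.3,  89. ])), (array([214.3, 367.2]), 0.31, array([595.6, 496.7,  89. ]))]
side lock [(array([329.9, 210.4]), 0.66, array([463.8, -69.9,  25. ])), (array([299.7, 162. ]), 0.5, array([ 587.5, -286.7,   25. ]))]
top lock_top []
top lock [(array([341.1, 233.3]), 0.59, array([ 547.6, -148.6,   25. ]))]
```

View pics/z5.png

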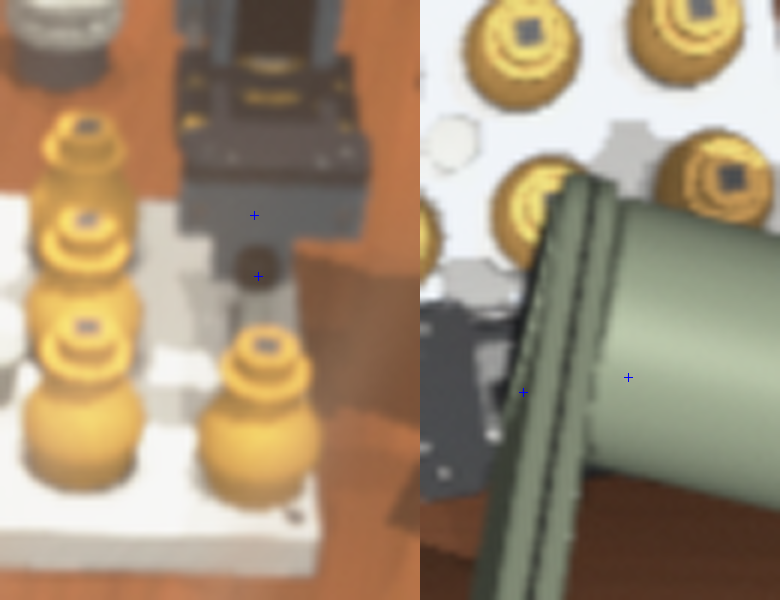

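The picture shows the cap at about (333,193), ahead of the fingers and moving with them. About 15 mm remains.

```bash
python3 -m handwheel '[{"gripper":0,"travel":[0,0.004,0],"twist":0},{"gripper":0,"travel":[0,0.004,0],"twist":0},{"gripper":0,"travel":[0,0.003,0],"twist":0},{"gripper":0,"travel":[0,0,0],"twist":0}]'
python3 -m handwheel '[{"gripper":0,"travel":[0,0.001,0],"twist":0},{"gripper":0,"travel":[0,0.001,0],"twist":0},{"gripper":0,"travel":[0,0,0],"twist":0}]'
python3 -m handwheel '[{"gripper":0,"travel":[0,0.001,0],"twist":0},{"gripper":0,"travel":[0,0,0],"twist":0},{"gripper":0,"travel":[0,0,0],"twist":0}]'
```

```text
time_s: 10.02
ee_pos: [464.1, -79.0, 254.0]
ee_rot: [180.0, -0.0, -170.5]
force: [0.0, -1.5, -0.3]
gripper_width: 0.8
time_s: 10.27
ee_pos: [463.9, -77.4, 254.0]
ee_rot: [180.0, -0.0, -170.5]
force: [-0.9, -0.7, -0.5]
gripper_width: 0.4
time_s: 10.52
ee_pos: [463.7, -76.5, 254.0]
ee_rot: [180.0, -0.0, -170.5]
force: [-0.4, -1.0, -0.4]
gripper_width: 0.1
```

```bash
python3 -m handwheel '[{"gripper":0,"travel":[0,0.001,0],"twist":0},{"gripper":0,"travel":[0,0,0],"twist":0},{"gripper":0,"travel":[0,0,0],"twist":0}]'
python3 -m handwheel '[{"gripper":0,"travel":[0,0.001,0],"twist":0},{"gripper":0,"travel":[0,0,0],"twist":0},{"gripper":0,"travel":[0,0,0],"twist":0}]'
python3 -m handwheel '[{"gripper":0,"travel":[0,0.001,0],"twist":0},{"gripper":0,"travel":[0,0,0],"twist":0},{"gripper":0,"travel":[0,0,0],"twist":0}]'
```

```text
time_s: 10.77
ee_pos: [463.6, -75.5, 254.0]
ee_rot: [180.0, -0.0, -170.5]
force: [-0.1, -1.8, -0.8]
gripper_width: 0.9
time_s: 11.02
ee_pos: [463.5, -75.0, 254.0]
ee_rot: [-179.9, -0.0, -170.5]
force: [-1.1, -5.0, -1.2]
gripper_width: 0.7
time_s: 11.27
ee_pos: [463.5, -74.5, 254.1]
ee_rot: [-179.8, 0.0, -170.4]
force: [-0.6, -8.8, -2.3]
gripper_width: 0.4
```

The force rises steeply at plate y of about 1.8 mm (1.5 expected), so this is the hard stop. One more nudge, then back off and rise.

```bash
python3 -m handwheel '[{"gripper":0,"travel":[0,0.001,0],"twist":0},{"gripper":0,"travel":[0,0,0],"twist":0},{"gripper":0,"travel":[0,0,0],"twist":0}]'
python3 -m handwheel '[{"gripper":0,"travel":[0,-0.01,0],"twist":0},{"gripper":0,"travel":[0,-0.015,0],"twist":0},{"gripper":0,"travel":[0,0,-0.035],"twist":0},{"gripper":0,"travel":[0,0,-0.035],"twist":0},{"gripper":0,"travel":[0,0,-0.035],"twist":0}]'
python3 -m handwheel '[{"gripper":0,"travel":[0.035,-0.01,-0.015],"twist":0},{"gripper":0,"travel":[0.035,-0.02,-0.01],"twist":0},{"gripper":0,"travel":[0.03,-0.02,0],"twist":0},{"gripper":0,"travel":[0,0,0],"twist":0},{"gripper":0,"travel":[0,0,0],"twist":0}]'
python3 - <<'E'
from h import *
np.set_printoptions(precision=1,suppress=True)
s=env.grab_frame("side");t=env.grab_frame("top");n=(547,-62.5,.167)
for c,f in(("side",s),("top",t)):
  for nm,z in(("lock_top",89),("lock",25),("proud_top",97)):
    print(c,nm,[(np.array(r["uv"]),round(r["confidence"],2),atz(f,r["uv"],z)) for r in env.pinpoint(c,nm)])
print("want",W(n,-85,25,89),W(n,-10,-75,97),proj(s,W(n,-85,25,89)))
a=s["frame"][130:260,220:360,::-1];b=t["frame"][170:300,250:390,::-1]
cv2.imwrite("pics/z6.png",np.hstack([cv2.resize(x,None,fx=2.8,fy=2.8,interpolation=2) for x in(a,b)]))
E
```

```text
time_s: 11.52
ee_pos: [463.4, -74.1, 254.1]
ee_rot: [-179.7, 0.0, -170.4]
force: [-0.5, -11.9, -3.4]
gripper_width: 0.5
time_s: 11.93
ee_pos: [467.3, -97.3, 360.1]
ee_rot: [179.9, -0.0, -170.6]
force: [-0.2, -0.3, -0.4]
gripper_width: 0.1
time_s: 12.35
ee_pos: [376.0, -163.6, 384.5]
ee_rot: [180.0, 0.1, -170.8]
force: [0.3, 0.8, 0.5]
gripper_width: 0.4
side lock_top [(array([226.2, 182.3]), 0.62, array([744.9, -47.2,  89. ])), (array([332.1, 192.5]), 0.5, array([461.9, -65. ,  89. ])), (array([304.6, 225.4]), 0.41, array([508.4,  81.2,  89. ]))]
side lock [(array([330. , 214.6]), 0.62, array([461.1, -52.1,  25. ])), (array([213.8, 367.4]), 0.31, array([614.8, 458.3,  25. ]))]
side proud_top [(array([305.3, 174.6]), 0.62, array([ 542.8, -119. ,   97. ]))]
top lock_top [(array([311.3, 266.1]), 0.57, array([456.2, -63.7,  89. ])), (array([307.9, 264.6]), 0.42, array([459.8, -55. ,  89. ]))]
top lock [(array([306.5, 264.5]), 0.62, array([460.8, -55.6,  25. ])), (array([282.8, 237.9]), 0.41, array([531. ,  10.1,  25. ]))]
top proud_top [(array([341.4, 228.6]), 0.66, array([ 552.7, -138.3,   97. ]))]
want [459. -52.  89.] [ 549.6 -138.1   97. ] [332.5 195.6]
```

View pics/z6.png

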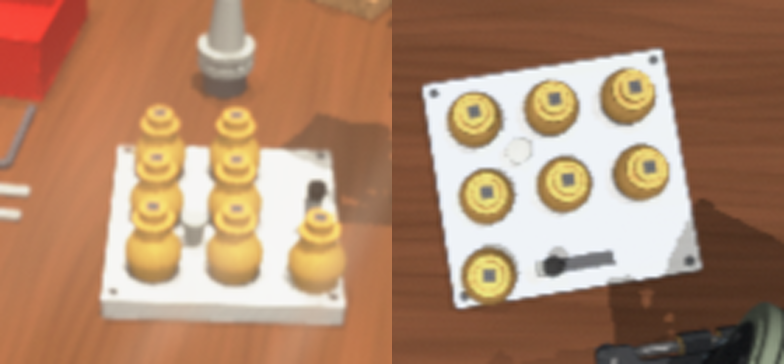

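The picture shows the fittings level, the cap at the slot's left end and the hand clear. Handing in.

```bash
python3 -c "
from workcell import env
print(env.state()['force']); print(env.job_done())"
```

```text
[ 0.15704359 -0.3716956   0.83129709]
the job is handed in; nothing more can be done
None
```

I pressed the high fitting home, then pushed the locking post to the left end of its slot. The job was handed in with the arm clear, about 13 s into the 45 s allowed.

- **Fitting:** It was in the right-hand socket of the row nearest the robot. I pressed it with the closed fingertips at about 4–6 N. It stopped dead with the fingertips at 97.0 mm, the height given for fully home, and the force rose to 12 N. The pictures afterwards show it level with the other fittings.
- **Locking post:** I pushed its cap sideways until the force rose to about 12 N, against the 2 N that moves it. The fingers stopped within about 0.5 mm of where the locked end should put them.
- **Last checks:** The final picture shows the open part of the slot to the right of the cap. No other part looked disturbed, and the wrist force was back to zero.
- **What disagreed:** The networks put the post 0–13 mm in y short of the locked end, with the spots on its cap scattering most. For the fitting's top, the side view was about 20 mm off in y and the top view about 3 mm off in x. I trusted the hard stops and the pictures over those readings.

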